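Offer the pie board over the edge of the serving riser

ROBOT

A 6-joint arm with a two-finger parallel gripper is mounted at the origin on the work surface. World frame = base frame: x ahead of the robot, y to its left, z up, the work surface at z = 0. Lengths are in m, angles in degrees, forces in N, time in s.
With the tool pointing down it reaches from about 0.275 to 0.875 m from the base axis. Payload 12.5 kg.
Tool frame: the origin (TCP) lies between the finger pads; the fingertips stand 8 mm ahead of it and the grasp point (between the pads) lies 11 mm behind it; y points along the fingers, z is the direction in which the jaws open and shut, and the axes are right-handed (so a half turn about y gives the same grasp; the last joint's range is limited). The gripper opens to 85 mm and grips with 20 to 120 N. Pads are 22 mm wide; open, the fingers measure 114 mm over their backs; the gripper's body (76 mm by 85 mm) begins 54 mm behind the grasp point. The pads swing forward as they close: fully open they stand 13 mm farther back than shut.
Start: joints at [65.913, 20.094, 94.641, -0, 65.266, -4.847], TCP at [0.181, 0.519, 0.204] pointing down, gripper open.
Joint ranges: [-157.81, 157.81], [-45, 120.19], [0.68, 151.7], [-89.99, 269.99], [4.06, 180], [-164.3, 164.3]. Speed limits (degrees/s): [127.2, 127.2, 159.86, 180, 180, 180].

INTERFACE

Orientations are given as a 3x3 rotation matrix whose columns are the frame's x, y, z axes.
In Python, from rig import read_state, grab_frame, get_calibration, close_job gives the robot as it stands.
- The arm moves only by the tool step_arm, never from a script. Its argument "steps" is one flat list of numbers, 6 for each row, row after row: the shift along the tool's x, y, z in cm, then the turn, a rotation vector about the tool's x, y, z in degrees. In form: [tx, ty, tz, ax, ay, az, tx, ty, tz, ax, ay, az, ...]. A call has 1 to 12 rows; each row is the pose to reach, as a shift and turn from the pose commanded when the call began, along the tool's axes at that moment; what a row does not reach only later rows make up. A row lasts 1/12 s, in which the tool goes at most 41.7 mm and 7.16 degrees, less where a joint would pass 70% of its speed; a pose out of reach is approached as far as the arm can. A call with a gripper value outside its range is refused whole. "jaw" is the finger opening in cm, from 0 to 8.54, set as the call begins (left out, the last holds). The fingers move at their own pace and stop on an object; the grip force is fixed at half the most. Time passes only in rows, so rows that repeat a pose let the fingers close. It gives the time, the measured TCP pose, the force and the opening at its end, in the units of the state.
- read_state(): the state, without advancing time (a new reading comes with each control period).
- grab_frame(name): name is "scene" or "top" or "wrist"; returns the picture (420x560x3 uint8, red, green, blue); there is no depth.
- get_calibration(name): a dict with "camera_matrix" (3x3 intrinsics, pixels), "world_from_camera" (4x4, takes a point from camera to world coordinates). Camera axes: x right, y up, looking along -z (the intrinsics and any distortion apply to the point x, -y, -z); pixel columns grow to the right and rows downward; lengths in m; the calibration is good to about 2 mm. A picture is of the moment at which its call begins: read the wrist's pose just before it. get_calibration takes no time and is no camera call; for the wrist camera it gives the pose at the moment of the call.
- close_job(): hands the job in, once; it reports no verdict.
The state is a dict: "clock": time; "q": joint angles; "dq": joint speeds; "effort": joint torques, N m; "tool_pos": TCP position; "eef_rot": TCP orientation; "wrist_force": force on the tool from outside, world axes, zero at the start; "moment": the same for the moment, N m; "opening": opening from 0.0 (shut) to 1.0 (fully open).
Only numpy, scipy, OpenCV 4.12 (cv2) and the standard library are available. Lean on these libraries where they do the work, as an engineer would, in place of code of your own. Each camera call takes 0.05 s, during which the arm holds its last target.

TASK

At a community-hall tea table a thin serving board with two mince pies on it lies flat on a low wooden riser. With the fingertips, slide the board away from the robot over the riser until it sticks out 5 cm past the riser's far long edge and sits square to that edge, so that the dark line across the board lies over the edge and guests can get their fingers under it. Do not pick up or tip the board, do not touch the pies (they ride along on it), leave the carton, the stirrer cup and the jar where they stand, and take the hand away at the end.

Things in the scene. Friction and masses are not known exactly. Their poses are not given: they have to be found in the camera images.
- riser: low wooden serving riser, fixed to the table: a flat top 260 mm deep (its x) by 460 mm wide (its y), its upper face 60 mm above the table. Origin: centre of its underside, on the table. Its x axis points away from the robot, across its depth, toward the far long edge (turned up to 0.3 rad left or right); z up.
- riser_edge (a point): middle of the riser's far long edge, at the height of its upper face (60 mm above the table); axes as the riser's: x points outward past the edge, y runs along the edge.
- board: loose thin plywood serving board, 180 mm long (its x) by 150 mm wide (its y) by 12 mm thick, about 0.45 kg, lying on the riser; at first it is turned up to 0.25 rad from square to the riser and does not reach the edge. Origin: centre of its underside. x points to its far end (the end that has to stick out), z up. A thin dark line crosses it 50 mm from the far end (40 mm from its centre). It slides under a push of a few newtons and stays where it is left.
- board_end (a point): middle of the board's far end, at its underside, 90 mm from the board's centre along its x; the near end, which faces the robot, lies 180 mm behind it. Overhang = how far this point lies past riser_edge along the riser's x.
- pie_a: loose mince pie in a foil case, round, 68 mm across, 26 mm high, standing on the board left of its middle line (+y), its centre 0 to 15 mm behind the board's centre. Origin: centre of its underside. Must not be touched.
- pie_b: the same kind of pie on the right half of the board (-y). Must not be touched.
- carton: bystander: upright drink carton, 60 x 60 mm and 158 mm tall, loose, standing on the riser near one of its ends. Origin: centre of its underside. Leave alone.
- stirrer_cup: bystander: paper cup 76 mm across the rim and 90 mm tall with thin wooden stirrers standing in it up to 125 mm high, loose, standing on the riser near its other end. Origin: centre of its underside. Leave alone.
- coffee_jar: bystander: closed glass jar 70 mm across and 110 mm tall, loose, standing on the table left of the riser. Origin: centre of its underside. Leave alone.
Things that resemble listed ones, but are neither listed nor needed, are in the scene too. There is more than one size of the board; the one meant has the size given above. Leave any purple look-alike of the pie_b alone.

How it is judged (in metres and radians):
At the end, for the whole second after the job is handed in: The board lies flat and still on the riser, its far end 50 mm (within 10 mm) past the riser's far edge, square to the edge within 0.12 rad (7 degrees); both pies stand on it, and the carton, stirrer cup and jar are within 20 mm of where they stood (x of board_end in the frame of riser_edge between 0.04 and 0.06 m and angle between the x axis of board and the x axis of riser, either way round below 0.12 rad and z of board_end in the frame of riser_edge between -0.005 and 0.005 m and angle between board's own z axis and vertical below 0.05 rad and linear speed of board below 0.01 m/s and z of pie_a in the frame of board between 0.007 and 0.017 m and angle between each of pie_a, pie_b's own z axis and vertical below 0.1 rad and z of pie_b in the frame of board between 0.007 and 0.017 m and distance of each of carton, stirrer_cup, coffee_jar from where it was at the start of the episode below 0.02 m); the robot touches nothing.
It fails at once if the board is lifted off the riser or tipped (z of board in the frame of riser above 0.072 m or angle between board's own z axis and vertical above 0.12 rad).
It fails at once if the robot touches a pie (contact force between any of the arm, the fingers and pie_a above 0.3 N or contact force between any of the arm, the fingers and pie_b above 0.3 N).
It fails at once if the carton, the stirrer cup or the jar is pushed away, lifted or tipped over (distance of any of carton, stirrer_cup, coffee_jar from where it was at the start of the episode above 0.03 m or angle between any of carton, stirrer_cup, coffee_jar's own z axis and vertical above 0.3 rad).
It also fails if it takes over 45 s, if anything falls off the work surface, if the arm or the gripper's body presses on something with over 40 N, if the wrist force passes 120 N, or if a joint passes its speed limit or range.

## Working session

There is one attempt and no reset: what is moved stays moved. The work goes in short steps, Python scripts to look and compute and a tool call to move; the robot and the scene stay as the last step left them, time stands still between calls to the robot, and variables do not carry over. Pictures are saved under pics/ and viewed, and the job is handed in when it is done.

Besides the shell and the picture viewer there is one more tool, called after "Request:" as name(argument=value, ...), one argument or row to a line, values as JSON. step_arm: Moves the arm, as the interface text tells. Its arguments: {"type":"object","properties":{"steps":{"type":"array"},"jaw":{"type":"number"}},"required":["steps"]}

```bash
mkdir -p pics; ls; python3 - <<'E'
from rig import *
import cv2,json
s=read_state();print(s)
for n in ["scene","top"]:
    f=grab_frame(n);cv2.imwrite(f"pics/{n}0.png",f[:,:,::-1])
    c=get_calibration(n);print(n,{k:(v.tolist() if hasattr(v,'tolist') else v) for k,v in c.items()})
E
```

```text
pics
{'clock': 0.0, 'q': array([ 6.59132646e+01,  2.01242777e+01,  9.46776502e+01, -1.20397414e-03,
        6.52651843e+01, -4.84644673e+00]), 'dq': array([ 0.00107059,  0.00011505, -0.00907166,  0.05370794, -0.00150604,
        0.03534058]), 'effort': array([-1.59887709e-04, -5.06098044e+01, -2.91401500e+01, -2.92669040e-05,
        4.52432389e-03, -1.66373786e-05]), 'tool_pos': array([0.18106559, 0.51895239, 0.20345437]), 'eef_rot': array([[ 9.44147770e-01, -4.60617606e-04,  3.29522042e-01],
       [-3.29522354e-01, -1.07712781e-03,  9.44147159e-01],
       [-7.99534485e-05, -9.99999314e-01, -1.16875162e-03]]), 'wrist_force': array([-0.15691267, -0.01408621, -0.04720797]), 'moment': array([ 0.00413345,  0.03957576, -0.02330661]), 'opening': 0.9981268040711462}
scene {'camera_matrix': [[381.23508338278594, 0.0, 275.3577188518841], [0.0, 381.23508338278594, 210.24926743914392], [0.0, 0.0, 1.0]], 'world_from_camera': [[-0.7869931639729344, -0.344765700829826, 0.5116428162216187, 1.0109870479590424], [0.6165407538380943, -0.4701109408946025, 0.6315640918449577, 0.7556419249843063], [0.022787248992029857, 0.8124852705018784, 0.5825362018800762, 0.6424865542939626], [0.0, 0.0, 0.0, 1.0]]}
top {'camera_matrix': [[395.138576095023, 0.0, 285.2221455457467], [0.0, 395.138576095023, 207.4279499460346], [0.0, 0.0, 1.0]], 'world_from_camera': [[0.11537673838920012, 0.970789548386413, -0.21037077026615233, 0.2406759344643882], [-0.9933192556769721, 0.11323908952530805, -0.022220821425526376, 0.11505149052755596], [0.0022504532912149345, 0.21152910283737184, 0.9773691084297684, 1.3164330005125244], [0.0, 0.0, 0.0, 1.0]]}
```

View pics/scene0.png

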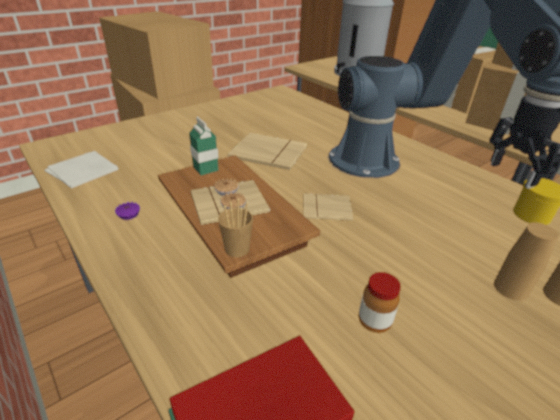

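View pics/top0.png

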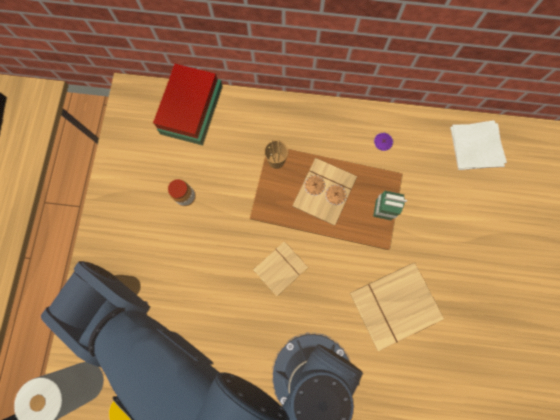

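```bash
python3 - <<'E'
import cv2
f=cv2.imread("pics/top0.png")[130:330,160:410];cv2.imwrite("pics/top0c.png",cv2.resize(f,(750,600),interpolation=cv2.INTER_CUBIC))
E
```

```text
(no output)
```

View pics/top0c.png

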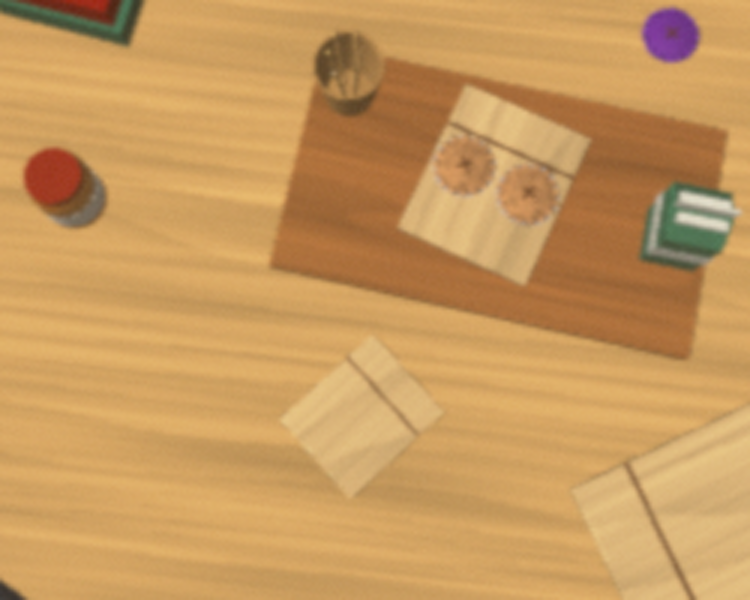

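The board I want is the one with pies on the riser at top-view (325,191). Three things could be mistaken for listed items: the small board on the table (281,268), the large board (397,305) and the purple pie (384,141). The crop shows the two brown pies standing on the riser board, so I measure that one.

```bash
cat > h.py <<'E'
import numpy as np,cv2
from rig import *
def px2w(cam,uv,z,c=None):
    c=c or get_calibration(cam);K=np.array(c["camera_matrix"]);T=np.array(c["world_from_camera"])
    uv=np.atleast_2d(np.array(uv,float));d=np.c_[uv,np.ones(len(uv))]@np.linalg.inv(K).T
    d=d*[1,-1,-1];w=d@T[:3,:3].T;o=T[:3,3]
    return o+w*((z-o[2])/w[:,2])[:,None]
def w2px(cam,P,c=None):
    c=c or get_calibration(cam);K=np.array(c["camera_matrix"]);T=np.array(c["world_from_camera"])
    p=(np.atleast_2d(P)-T[:3,3])@T[:3,:3]*[1,-1,-1];p=p@K.T
    return p[:,:2]/p[:,2:]
E
python3 - <<'E'
from h import *
np.set_printoptions(precision=4,suppress=True)
f=lambda L:np.array(L)/3+[160,130]-1/3
R=px2w("top",f([(271,267),(689,357),(727,130),(385,57)]),.06)
B=px2w("top",f([(464,85),(591,140),(525,285),(399,228),(451,124),(574,176)]),.072)
print("riser",R[:,:2]);print("board",B[:,:2])
n=np.linalg.norm
print("riser w,d",n(R[0]-R[1]),n(R[1]-R[2]))
print("board far,right,near,left",[n(B[i]-B[(i+1)%4]) for i in range(4)])
e=R[2]-R[3];print("far ang",np.degrees(np.arctan2(e[0],-e[1])));e=R[1]-R[0];print("near",np.degrees(np.arctan2(e[0],-e[1])))
e=R[2]-R[1];print("side",np.degrees(np.arctan2(e[1],e[0])))
e=(B[0]+B[1]-B[2]-B[3]);print("board ang",np.degrees(np.arctan2(e[1],e[0])),"centre",B[:4].mean(0))
P=px2w("top",f([(463,165),(527,193)]),.098);print("pies",P)
P=px2w("top",f([(349,66)]),.162);print("cup",P)
P=px2w("top",f([(692,218)]),.218);print("carton",P, px2w("top",f([(668,262)]),.06))
E
```

```text
riser [[ 0.461   0.2524]
 [ 0.4161 -0.2011]
 [ 0.6721 -0.2278]
 [ 0.713   0.1577]]
board [[ 0.6861  0.0669]
 [ 0.6393 -0.0773]
 [ 0.4709 -0.02  ]
 [ 0.5171  0.1202]
 [ 0.6397  0.0766]
 [ 0.5966 -0.0621]]
riser w,d 0.4557195608496093 0.25740815253805477
board far,right,near,left [np.float64(0.1516327618468168), np.float64(0.1779391364664483), np.float64(0.1475550222936718), np.float64(0.17721698044748943)]
far ang -6.0483148275514695
near -5.654727712413914
side -5.9547924269738495
board ang -18.153582401962296 centre [0.5783 0.0224 0.072 ]
pies [[ 0.5875  0.06    0.098 ]
 [ 0.5648 -0.0105  0.098 ]]
cup [[0.6606 0.1898 0.162 ]]
carton [[ 0.5266 -0.1562  0.218 ]] [[ 0.516  -0.1724  0.06  ]]
```

Request:
step_arm(
  steps=[3,-2,-3,0,0,0,7,-2,-6,0,-2,0,10,-2,-9,0,-4,0,14,-2,-12.5,0,-6,0,17.5,-2,-15.5,0,-8,0,21,-2,-19,0,-10,0,24.5,-2,-22,0,-12,0,28,-2,-25,0,-13.3,0,31.5,-2,-28.5,0,-13.3,0,35,-2,-31.5,0,-13.3,0,38,-2,-34.5,0,-13.3,0,40.9,-2,-36.9,0,-13.3,0],
)

```text
clock: 1.1
tool_pos: [0.4194, 0.0822, 0.224]
eef_rot: [[0.995, 0.0, 0.104], [-0.104, 0.0, 0.995], [0.0, -1.0, 0.0]]
wrist_force: [1.3, 1.5, 0.1]
opening: 0.994
```

```bash
python3 - <<'E'
from h import *
s=read_state();print(s['clock'],s['tool_pos'],s['eef_rot'].round(3),s['opening'],s['wrist_force'])
for n in ["scene","wrist"]:
    f=grab_frame(n);cv2.imwrite(f"pics/{n}1.png",f[:,:,::-1])
E
```

```text
1.1 [0.41942437 0.08223897 0.2240135 ] [[ 0.995  0.     0.104]
 [-0.104  0.     0.995]
 [ 0.    -1.     0.   ]] 0.9941683756387405 [1.2638578  1.4791231  0.09247242]
```

View pics/wrist1.png

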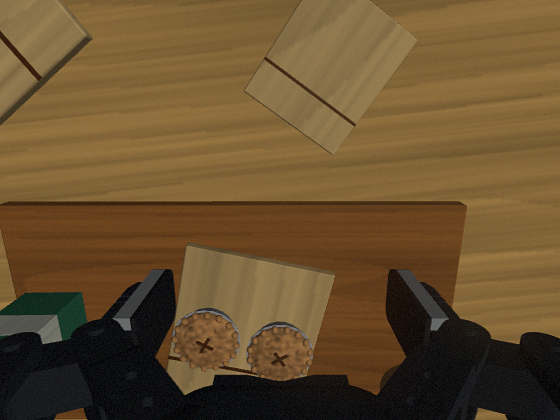

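```bash
python3 - <<'E'
from h import *
s=read_state();print(s['clock'],s['tool_pos'],s['wrist_force'])
E
```

```text
1.2 [0.42104527 0.08006314 0.22388139] [-0.41437055  1.12723676  0.20196625]
```

Request:
step_arm(
  steps=[1.5,0,-2.2,0,0,0,2.7,0,-4.3,0,0,0,2.7,3,-4.3,0,0,0,2.7,6,-4.3,0,0,0,2.7,9,-4.3,0,0,0,2.7,11.5,-4.3,0,0,0,2.7,13,-4.3,0,0,0,2.7,14,-4.3,0,0,0,2.7,14.4,-4.3,0,0,0,2.7,14.4,-4.3,0,0,0,2.7,14.4,-4.3,0,0,0],
)

```text
clock: 2.12
tool_pos: [0.4416, 0.0391, 0.0804]
eef_rot: [[0.995, 0.0, 0.103], [-0.103, 0.0, 0.995], [0.0, -1.0, 0.0]]
wrist_force: [0.7, -1.4, 0.3]
opening: 1.001
```

```bash
python3 - <<'E'
from h import *
s=read_state();print(s['clock'],s['tool_pos'],s['opening'],s['wrist_force'])
for n in ["scene","wrist"]:
    f=grab_frame(n);cv2.imwrite(f"pics/{n}2.png",f[:,:,::-1])
f=cv2.imread("pics/scene2.png")[120:280,140:340];cv2.imwrite("pics/scene2c.png",cv2.resize(f,(750,600),interpolation=cv2.INTER_CUBIC))
E
```

```text
2.1167 [0.44163424 0.03907414 0.08037155] 1.0013024549955856 [ 0.69058075 -1.42741141  0.27309429]
```

View pics/wrist2.png

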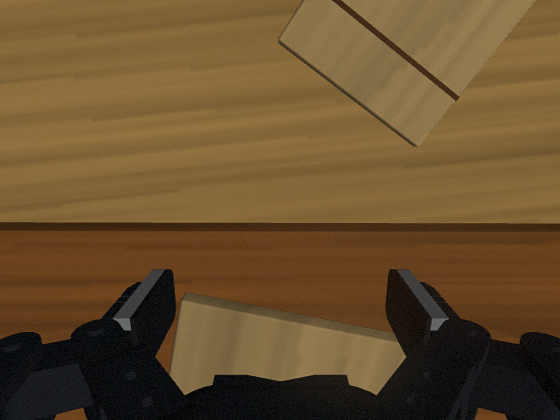

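View pics/scene2c.png

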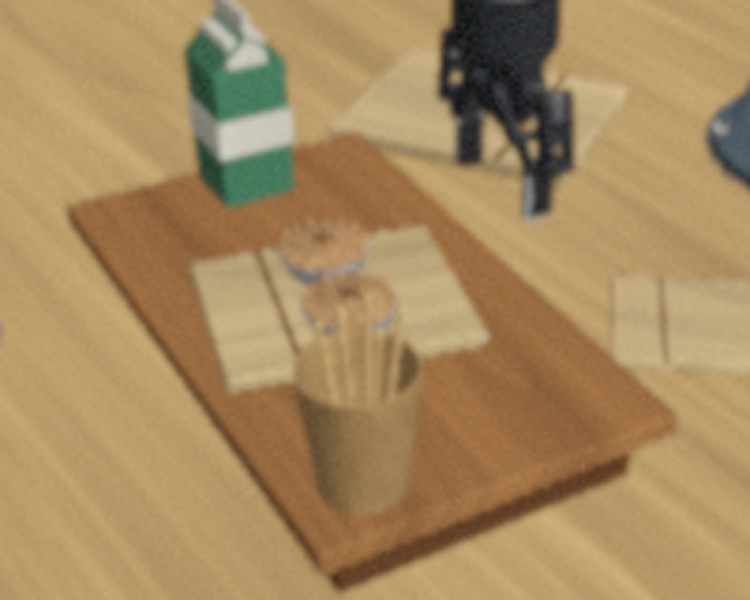

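Request:
step_arm(
  steps=[0,0,0,0,0,0,0,0,0,0,0,0,0,0,0,0,0,0,0,0,0,0,0,0,0,0,0,0,0,0],
  jaw=6,
)

```text
clock: 2.63
tool_pos: [0.4416, 0.0388, 0.0801]
eef_rot: [[0.995, 0.0, 0.104], [-0.104, 0.0, 0.995], [0.0, -1.0, 0.0]]
wrist_force: [-1.1, 0.0, -0.5]
opening: 0.698
```

```bash
python3 - <<'E'
from h import *
s=read_state();print(s['clock'],s['tool_pos'],s['opening'],s['wrist_force'])
for n in ["scene","wrist"]:
    f=grab_frame(n);cv2.imwrite(f"pics/{n}3.png",f[:,:,::-1])
f=cv2.imread("pics/scene3.png")[130:210,230:330];cv2.imwrite("pics/scene3c.png",cv2.resize(f,(750,600),interpolation=cv2.INTER_CUBIC))
t=s['tool_pos'];R=s['eef_rot']
for dz in (.0,.008,-.008):
  for h in (.03,.04):
    print(dz,h,w2px("scene",t+R@np.array([0,dz,h])))
E
```

```text
2.6333 [0.44157999 0.03876232 0.08011071] 0.698163248764472 [-1.08687063  0.01224765 -0.47392371]
0.0 0.03 [[278.7195864  188.01728768]]
0.0 0.04 [[280.68232786 189.70928852]]
0.008 0.03 [[278.63848714 190.46235773]]
0.008 0.04 [[280.59198481 192.16271946]]
-0.008 0.03 [[278.80140776 185.5504468 ]]
-0.008 0.04 [[280.77348058 187.2338692 ]]
```

View pics/scene3c.png

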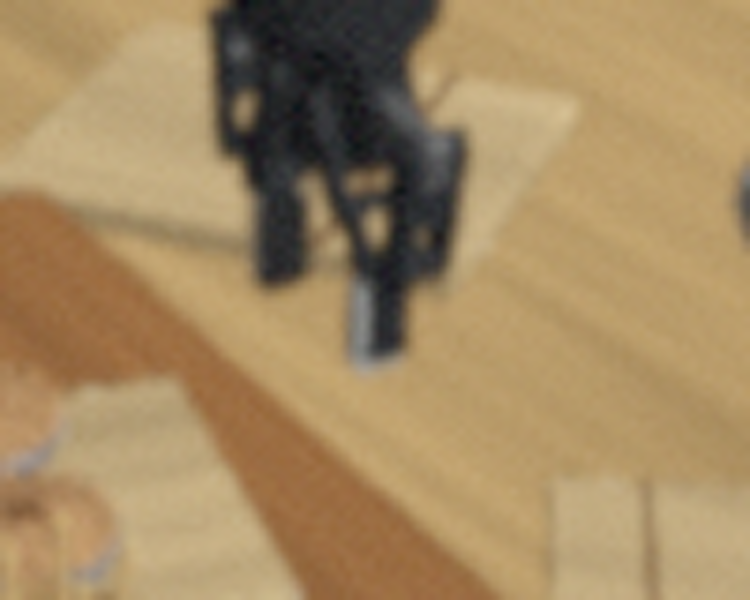

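View pics/wrist3.png

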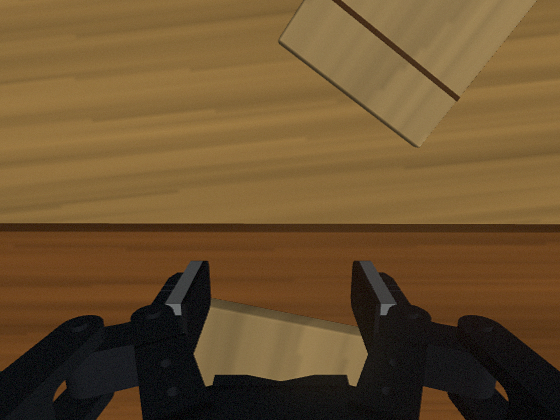

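```bash
python3 - <<'E'
from h import *
np.set_printoptions(precision=1,suppress=True)
s=read_state();t=s['tool_pos'];R=s['eef_rot']
for n in ("scene","wrist","top"):
  print(n,"riser corners",w2px(n,[[.461,.2524,.06],[.4161,-.2011,.06],[.6721,-.2278,.06]]).tolist())
  print(" board corners",w2px(n,[[.4709,-.02,.072],[.5171,.1202,.072]]).tolist())
  for dy in (-.03,-.02,-.01,0,.008):
    print(dy,w2px(n,[t+R@np.array([dx,dy,h]) for h in(-.03,.03) for dx in (-.011,.011)]).tolist())
E
```

```text
scene riser corners [[319.75252337333455, 229.36717554569998], [234.1248057149397, 154.76871950829175], [156.6971189456784, 174.64078400870832]]
 board corners [[252.3940206735617, 179.94235501162876], [269.13875309902477, 208.12669606521735]]
-0.03 [[270.9148498821335, 168.20857827922836], [264.2371604276396, 170.13154324704016], [282.4491981674761, 177.63727804796963], [275.6156483586206, 179.72602857537123]]
-0.02 [[270.8585751616303, 171.28797555086211], [264.21653734646685, 173.22845943214492], [282.32639843766646, 180.78458174659883], [275.53015846794074, 182.89125015364831]]
-0.01 [[270.8029012337371, 174.3344969750928], [264.1961364250443, 176.2920144468015], [282.20496073735404, 183.89697722124026], [275.445625676426, 186.02103560133767]]
0 [[270.74781852838714, 177.34866623354802], [264.1759540928185, 179.32274447204534], [282.08486253115035, 186.97504204410075], [275.36203400078983, 189.11597669184295]]
0.008 [[270.70417174246353, 179.7370529245346], [264.159963260486, 181.7240475096013], [281.98973357414746, 189.4131558631318], [275.2958277491368, 191.56723092415552]]
wri
[... 1485 characters left out ...]
24.2113971937501]]
-0.02 [[324.89614493256954, 235.74475487566468], [326.286991856649, 228.9008228246655], [305.9748076068128, 231.5700179476061], [307.4325351588371, 224.75610898146442]]
-0.01 [[324.57510625117914, 236.19709597221188], [325.95617024223645, 229.40544065793003], [305.8038015258257, 232.05434945400555], [307.25069139259824, 225.29225321516137]]
0 [[324.259106559939, 236.64233716939424], [325.6305222604908, 229.90216690493548], [305.63547387709576, 232.53109497795083], [307.07168545673557, 225.82003045105648]]
0.008 [[324.00985565306615, 236.99352982954963], [325.3736478412581, 230.29398958884465], [305.502698205288, 232.90714851223817], [306.9304795817433, 226.23635880372473]]
```

View pics/scene3.png

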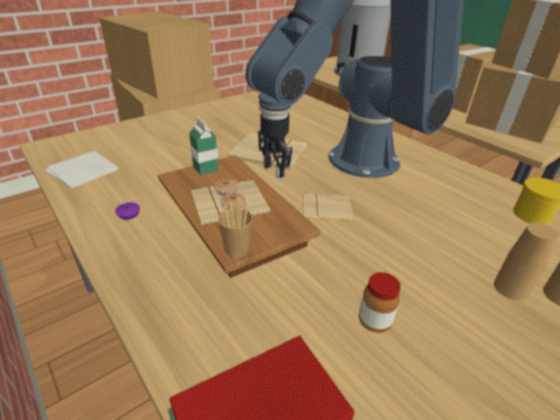

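Request:
step_arm(
  steps=[0.6,0,0,0,0,0,1.2,0,0,0,0,0,1.2,0.3,0,0,0,0,1.2,0.6,0,0,0,0,1.2,0.8,0,0,0,0,1.2,0.8,0,0,0,0],
)

```text
clock: 3.23
tool_pos: [0.453, 0.0375, 0.0714]
eef_rot: [[0.995, -0.001, 0.104], [-0.104, 0.0, 0.995], [-0.001, -1.0, -0.0]]
wrist_force: [0.7, -0.3, -0.1]
opening: 0.703
```

Request:
step_arm(
  steps=[0,0.2,0,0,0,0,0,0.4,0,0,0,0,0,0.4,0,0,0,0],
)

```text
clock: 3.48
tool_pos: [0.4532, 0.0376, 0.0676]
eef_rot: [[0.995, -0.001, 0.103], [-0.103, 0.0, 0.995], [-0.001, -1.0, -0.0]]
wrist_force: [-0.8, 0.2, 0.5]
opening: 0.705
```

Request:
step_arm(
  steps=[0,0.2,0,0,0,0,0,0.4,0,0,0,0,0,0.4,0,0,0,0],
)

```text
clock: 3.73
tool_pos: [0.4533, 0.0375, 0.0637]
eef_rot: [[0.995, -0.0, 0.103], [-0.103, -0.0, 0.995], [-0.0, -1.0, -0.0]]
wrist_force: [0.1, -0.0, -0.4]
opening: 0.705
```

Request:
step_arm(
  steps=[0,0.2,0,0,0,0,0,0.4,0,0,0,0,0,0.4,0,0,0,0],
)

```text
clock: 3.98
tool_pos: [0.4533, 0.0375, 0.0596]
eef_rot: [[0.995, -0.0, 0.104], [-0.104, 0.0, 0.995], [-0.0, -1.0, -0.0]]
wrist_force: [0.2, -0.1, 0.0]
opening: 0.705
```

```bash
python3 - <<'E'
from h import *
s=read_state();print(s['clock'],s['tool_pos'],s['opening'],s['wrist_force'])
for n in ["scene","wrist"]:
    f=grab_frame(n);cv2.imwrite(f"pics/{n}4.png",f[:,:,::-1])
f=cv2.imread("pics/scene4.png")[140:220,220:320];cv2.imwrite("pics/scene4c.png",cv2.resize(f,(750,600),interpolation=cv2.INTER_CUBIC))
E
```

```text
3.9833 [0.45328383 0.0375426  0.05964358] 0.7045658653627326 [ 0.22055881 -0.07399953  0.02341202]
```

View pics/scene4c.png

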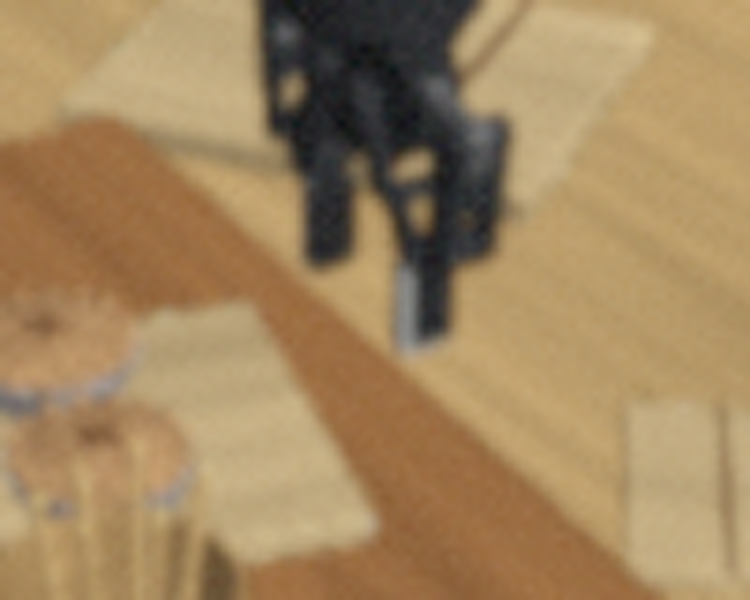

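View pics/wrist4.png

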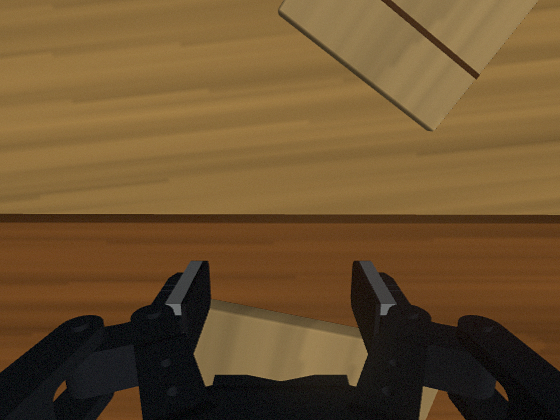

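Request:
step_arm(
  steps=[0,0.2,0,0,0,0,0,0.4,0,0,0,0,0,0.6,0,0,0,0,0,0.8,0,0,0,0,0,0.8,0,0,0,0],
)

```text
clock: 4.5
tool_pos: [0.4532, 0.0375, 0.0516]
eef_rot: [[0.995, -0.001, 0.104], [-0.104, 0.0, 0.995], [-0.001, -1.0, -0.0]]
wrist_force: [-0.0, -0.1, -0.2]
opening: 0.704
```

```bash
python3 - <<'E'
from h import *
np.set_printoptions(precision=4,suppress=True)
s=read_state();print(s['clock'],s['tool_pos'],s['opening'],s['wrist_force'])
for n in ["scene"]:
    f=grab_frame(n);cv2.imwrite(f"pics/{n}5.png",f[:,:,::-1])
f=cv2.imread("pics/scene5.png")[140:220,220:320];cv2.imwrite("pics/scene5c.png",cv2.resize(f,(750,600),interpolation=cv2.INTER_CUBIC))
for z in (.06,.065,.07,.075,.08,.09): 
  p=px2w("scene",[[276,184.5]],z)[0];print(z,p, p[0]*.9947-p[1]*.1028,p[1]*.9947+p[0]*.1028)
E
```

```text
4.5 [0.4532 0.0375 0.0516] 0.7039415964824823 [-0.0279 -0.1188 -0.2161]
0.06 [0.419  0.0245 0.06  ] 0.41423034129688957 0.0674368462446964
0.065 [0.4241 0.0308 0.065 ] 0.4186400438181971 0.07420206373561915
0.07 [0.4291 0.037  0.07  ] 0.423049746339505 0.08096728122654226
0.075 [0.4342 0.0433 0.075 ] 0.4274594488608125 0.08773249871746489
0.08 [0.4393 0.0496 0.08  ] 0.4318691513821201 0.09449771620838776
0.09 [0.4495 0.0622 0.09  ] 0.44068855642473564 0.10802815119023353
```

View pics/scene5c.png

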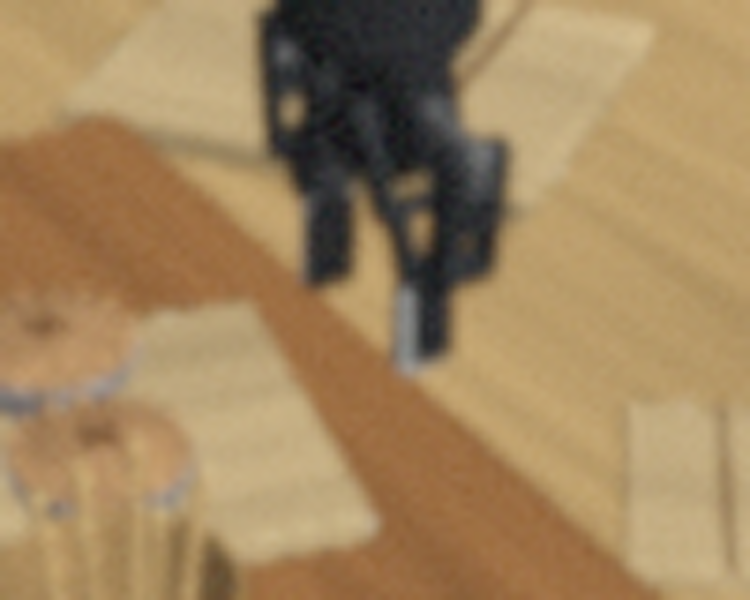

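Request:
step_arm(
  steps=[0,0.2,0,0,0,0,0,0.4,0,0,0,0,0,0.6,0,0,0,0,0,0.8,0,0,0,0,0,0.8,0,0,0,0],
)

```text
clock: 4.97
tool_pos: [0.4532, 0.0375, 0.0436]
eef_rot: [[0.995, -0.001, 0.103], [-0.103, 0.0, 0.995], [-0.001, -1.0, -0.0]]
wrist_force: [0.3, 0.6, -0.4]
opening: 0.703
```

Request:
step_arm(
  steps=[0,0.2,0,0,0,0,0,0.4,0,0,0,0,0,0.4,0,0,0,0],
)

```text
clock: 5.22
tool_pos: [0.4533, 0.0375, 0.0396]
eef_rot: [[0.995, -0.0, 0.104], [-0.104, 0.0, 0.995], [-0.0, -1.0, -0.0]]
wrist_force: [-1.4, -0.5, 0.8]
opening: 0.7
```

```bash
python3 - <<'E'
from h import *
np.set_printoptions(precision=4,suppress=True)
s=read_state();print(s['clock'],s['tool_pos'],s['opening'],s['wrist_force'])
for n in ["scene","wrist"]:
    f=grab_frame(n);cv2.imwrite(f"pics/{n}6.png",f[:,:,::-1])
f=cv2.imread("pics/scene6.png")[140:220,220:320];cv2.imwrite("pics/scene6c.png",cv2.resize(f,(750,600),interpolation=cv2.INTER_CUBIC))
E
```

```text
5.2167 [0.4533 0.0375 0.0396] 0.7001297894802887 [-1.4329 -0.5281  0.7639]
```

View pics/scene6c.png

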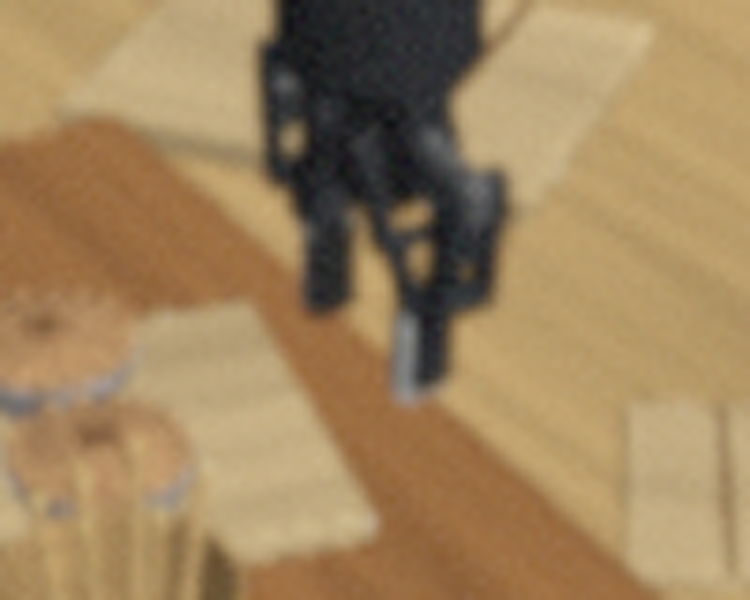

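View pics/wrist6.png

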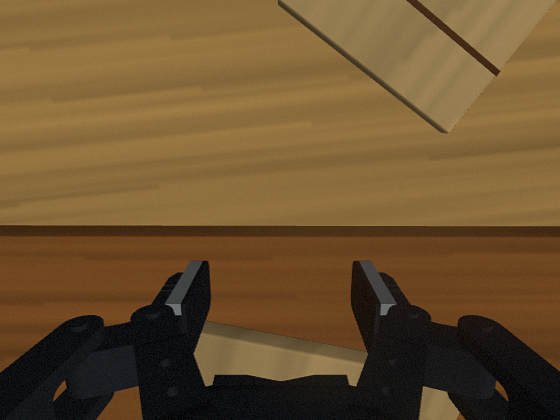

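Request:
step_arm(
  steps=[0,0.15,0,0,0,0,0,0.3,0,0,0,0,0,0.3,0,0,0,0],
)

```text
clock: 5.57
tool_pos: [0.4533, 0.0375, 0.0367]
eef_rot: [[0.995, -0.0, 0.103], [-0.103, -0.0, 0.995], [-0.0, -1.0, -0.0]]
wrist_force: [0.0, -0.4, -0.4]
opening: 0.697
```

Request:
step_arm(
  steps=[0,0.15,0,0,0,0,0,0.3,0,0,0,0,0,0.3,0,0,0,0],
)

```text
clock: 5.82
tool_pos: [0.4533, 0.0375, 0.0337]
eef_rot: [[0.995, -0.0, 0.103], [-0.103, 0.0, 0.995], [-0.0, -1.0, -0.0]]
wrist_force: [-0.3, 0.3, 0.2]
opening: 0.701
```

Request:
step_arm(
  steps=[0,0.1,0,0,0,0,0,0.2,0,0,0,0,0,0.2,0,0,0,0],
)

```text
clock: 6.07
tool_pos: [0.4534, 0.0375, 0.0318]
eef_rot: [[0.995, -0.0, 0.103], [-0.103, -0.0, 0.995], [-0.0, -1.0, -0.0]]
wrist_force: [-0.0, 0.7, -0.8]
opening: 0.705
```

```bash
python3 - <<'E'
from h import *
np.set_printoptions(precision=4,suppress=True)
for n in ["scene"]:
    f=grab_frame(n);cv2.imwrite(f"pics/{n}7.png",f[:,:,::-1])
f=cv2.imread("pics/scene7.png")[160:210,230:290];cv2.imwrite("pics/scene7c.png",cv2.resize(f,(720,600),interpolation=cv2.INTER_CUBIC))
E
```

```text
(no output)
```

View pics/scene7c.png

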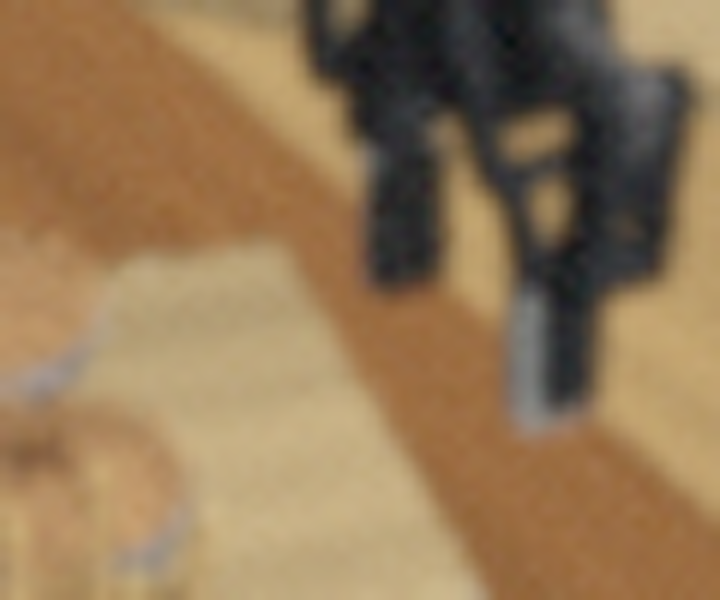

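```bash
python3 - <<'E'
from h import *
np.set_printoptions(precision=4,suppress=True)
ex=np.array([.9947,-.1028,0]);ey=np.array([.1028,.9947,0])
for z in (.06,.065,.07,.075,.08): 
  p=px2w("scene",[[275.7,194.2],[264,182.25]],z);print(z,p@ex,p@ey)
t=read_state()['tool_pos'];print(t@ex,t@ey)
E
```

```text
0.06 [0.4423 0.4379] [0.1103 0.0394]
0.065 [0.4465 0.4421] [0.1167 0.0464]
0.07 [0.4506 0.4463] [0.1231 0.0534]
0.075 [0.4548 0.4505] [0.1295 0.0604]
0.08 [0.459  0.4548] [0.1359 0.0674]
0.44714362810567554 0.08396105910004532
```

Request:
step_arm(
  steps=[0,0.1,0,0,0,0,0,0.2,0,0,0,0,0,0.2,0,0,0,0],
)

```text
clock: 6.37
tool_pos: [0.4534, 0.0375, 0.0298]
eef_rot: [[0.995, -0.0, 0.103], [-0.103, -0.0, 0.995], [-0.0, -1.0, -0.0]]
wrist_force: [-0.9, 0.0, -0.6]
opening: 0.701
```

Request:
step_arm(
  steps=[0,0.1,0,0,0,0,0,0.2,0,0,0,0,0,0.2,0,0,0,0],
)

```text
clock: 6.62
tool_pos: [0.4534, 0.0375, 0.0278]
eef_rot: [[0.995, -0.0, 0.104], [-0.104, 0.0, 0.995], [-0.0, -1.0, -0.0]]
wrist_force: [-0.1, 0.0, 0.3]
opening: 0.699
```

Request:
step_arm(
  steps=[0,0.1,0,0,0,0,0,0.1,0,0,0,0],
)

```text
clock: 6.78
tool_pos: [0.4535, 0.0375, 0.0276]
eef_rot: [[0.995, -0.0, 0.103], [-0.103, -0.0, 0.995], [-0.0, -1.0, -0.0]]
wrist_force: [-4.9, 0.5, 13.5]
opening: 0.702
```

Request:
step_arm(
  steps=[0,-0.2,0,0,0,0,0,-0.4,0,0,0,0,0.3,-0.4,0,0,0,0,0.6,-0.4,0,0,0,0,0.9,-0.4,0,0,0,0,1.2,-0.4,0,0,0,0,1.5,-0.4,0,0,0,0,1.8,-0.4,0,0,0,0,2.1,-0.4,0,0,0,0,2.4,-0.4,0,0,0,0,2.6,-0.4,0,0,0,0,2.6,-0.4,0,0,0,0],
)

```text
clock: 7.78
tool_pos: [0.4789, 0.0348, 0.0307]
eef_rot: [[0.995, -0.002, 0.104], [-0.104, -0.0, 0.995], [-0.002, -1.0, -0.0]]
wrist_force: [-4.0, -0.2, 1.4]
opening: 0.702
```

```bash
python3 - <<'E'
from h import *
s=read_state();print(s['clock'],s['tool_pos'],s['opening'],s['wrist_force'])
for n in ["scene","top"]:
    f=grab_frame(n);cv2.imwrite(f"pics/{n}8.png",f[:,:,::-1])
f=cv2.imread("pics/scene8.png")[130:280,140:340];f=cv2.resize(f,(800,600),interpolation=cv2.INTER_CUBIC);cv2.imwrite("pics/scene8c.png",f)
f=cv2.imread("pics/top8.png")[130:270,240:420];f=cv2.resize(f,(720,560),interpolation=cv2.INTER_CUBIC);cv2.imwrite("pics/top8c.png",f)
E
```

```text
7.7833 [0.47886375 0.0347574  0.03074377] 0.7017773840679156 [-4.03130893 -0.17823932  1.43363003]
```

View pics/scene8c.png

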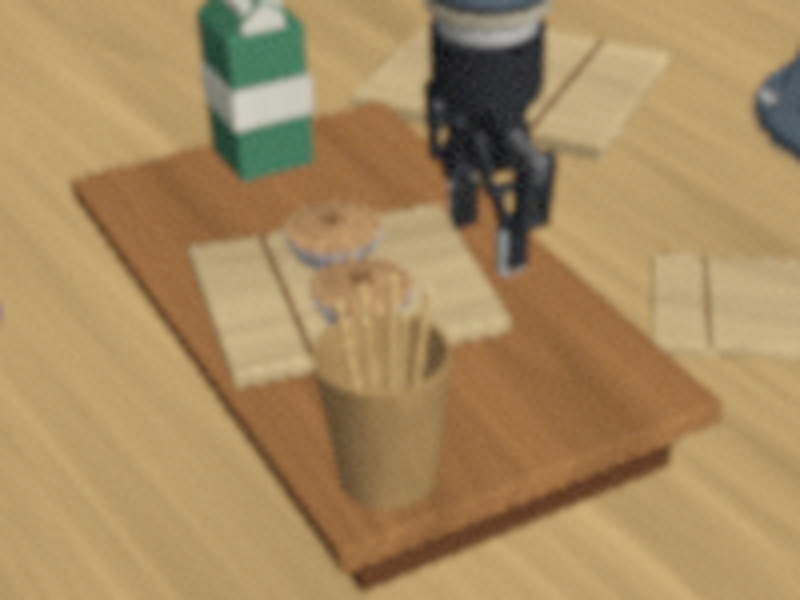

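View pics/top8c.png

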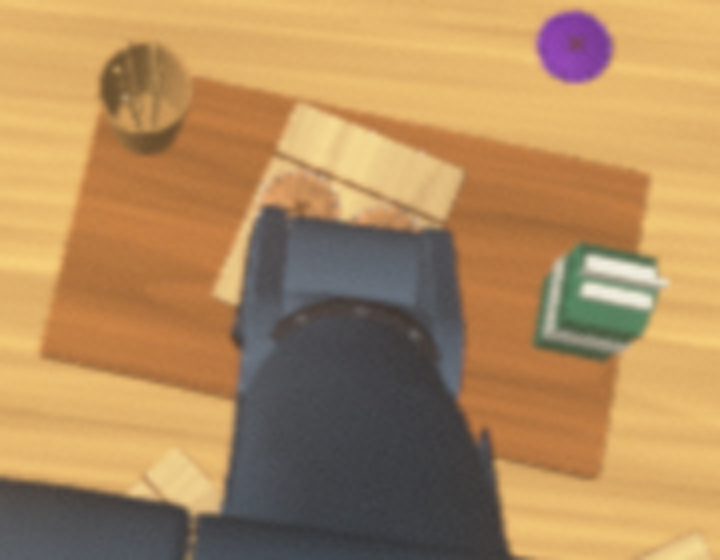

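Request:
step_arm(
  steps=[0.3,0,0,0,0,0,0.6,0,0,0,0,0,0.9,0,0,0,0,0,1.2,0,0,0,0,0,1.5,0,0,0,0,0,1.8,0,0,0,0,0,2.1,0,0,0,0,0,2.4,0,0,0,0,0,2.7,0,0,0,0,0,3,0,0,0,0,0,3.3,0,0,0,0,0,3.5,0,0,0,0,0],
)

```text
clock: 8.88
tool_pos: [0.5146, 0.0312, 0.031]
eef_rot: [[0.995, 0.0, 0.104], [-0.104, -0.0, 0.995], [0.0, -1.0, 0.0]]
wrist_force: [-2.4, -1.0, -0.9]
opening: 0.699
```

Request:
step_arm(
  steps=[0.3,0,0,0,0,0,0.6,0,0,0,0,0,0.9,0,0,0,0,0,1.2,0,0,0,0,0,1.5,0,0,0,0,0,1.5,0,0,0,0,0],
)

```text
clock: 9.38
tool_pos: [0.5299, 0.0296, 0.0311]
eef_rot: [[0.995, 0.001, 0.103], [-0.103, -0.0, 0.995], [0.001, -1.0, 0.0]]
wrist_force: [-0.1, 0.6, -0.4]
opening: 0.703
```

```bash
cat > snap.py <<'E'
import sys
from h import *
k=sys.argv[1]
s=read_state();print(s['clock'],s['tool_pos'],s['opening'],s['wrist_force'])
for n in ["scene","top"]:
    f=grab_frame(n);cv2.imwrite(f"pics/{n}{k}.png",f[:,:,::-1])
f=cv2.imread(f"pics/scene{k}.png")[130:280,140:340];f=cv2.resize(f,(800,600),interpolation=cv2.INTER_CUBIC);cv2.imwrite(f"pics/scene{k}c.png",f)
f=cv2.imread(f"pics/top{k}.png")[130:270,240:420];f=cv2.resize(f,(720,560),interpolation=cv2.INTER_CUBIC);cv2.imwrite(f"pics/top{k}c.png",f)
E
python3 snap.py 9
```

```text
9.3833 [0.52993635 0.02961945 0.03110677] 0.70338365005295 [-0.08893808  0.58549629 -0.43366418]
```

View pics/scene9c.png

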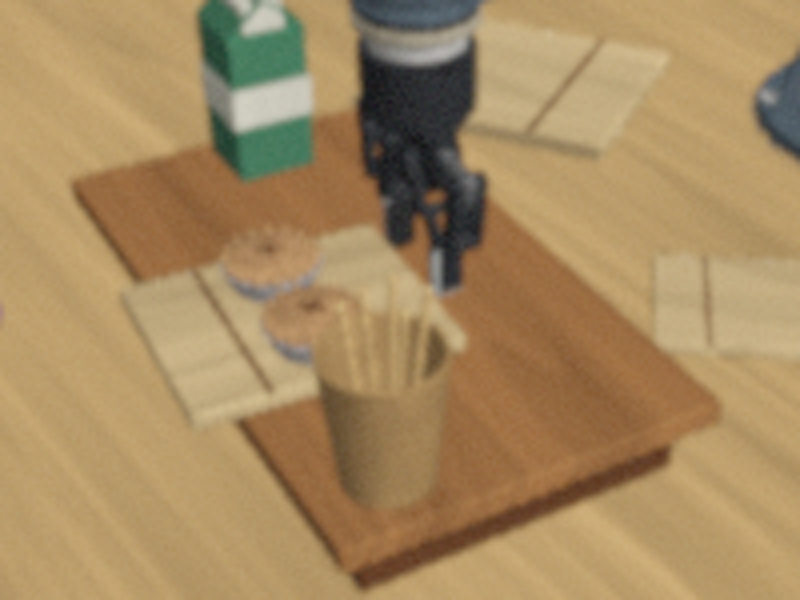

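View pics/top9c.png

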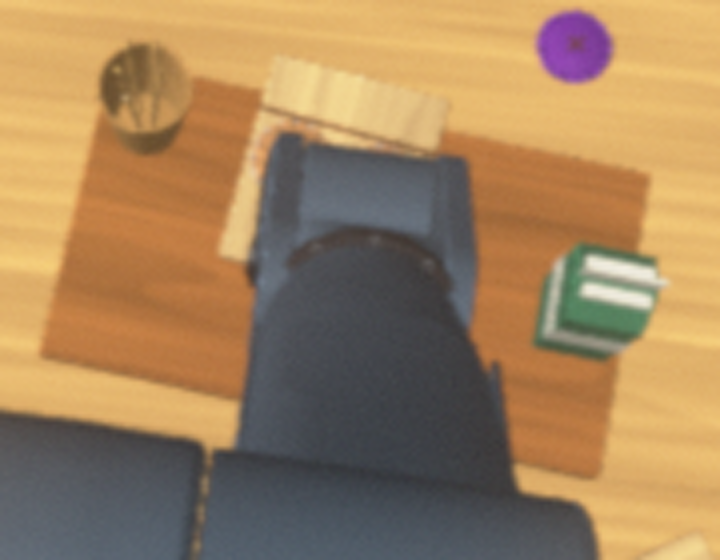

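```bash
cat > m.py <<'E'
from h import *
import sys,json
np.set_printoptions(precision=4,suppress=True)
ex=np.array([.9947,-.1028,0]);ey=np.array([.1028,.9947,0])
A=json.loads(sys.argv[1])
uv=np.array(A)/4+[240,130]-.375
r=px2w("top",uv[:2],.06);print("edge",r@ex,r@ey)
b=px2w("top",uv[2:],.072);print("board",b@ex,b@ey)
d=b[1]-b[0];print("end ang rel", np.degrees(np.arctan2(d@ex,-(d@ey))), "overhang",(b[:2]@ex).mean()-(r@ex).mean())
E
python3 m.py "[[195,78],[650,175],[274,56],[449,98],[262,107],[440,150],[219,256]]"
```

```text
edge [0.6916 0.6908] [ 0.2285 -0.1581]
board [0.7205 0.716  0.6745 0.6699 0.5423] [0.1675 0.0181 0.168  0.0171 0.1758]
end ang rel -1.743565677860426 overhang 0.027049066917660514
```

Request:
step_arm(
  steps=[0.3,0,0,0,0,0,0.6,0,0,0,0,0,0.9,0,0,0,0,0,1.2,0,0,0,0,0,1.5,0,0,0,0,0,1.8,0,0,0,0,0,2.0,0,0,0,0,0,2.0,0,0,0,0,0],
)

```text
clock: 10.15
tool_pos: [0.549, 0.0276, 0.031]
eef_rot: [[0.995, -0.0, 0.103], [-0.103, -0.0, 0.995], [-0.0, -1.0, -0.0]]
wrist_force: [-2.5, 0.8, 1.2]
opening: 0.703
```

```bash
python3 snap.py 10
```

```text
10.15 [0.54902933 0.02761734 0.03098768] 0.7028066618070149 [-2.48555331  0.76721905  1.21124232]
```

View pics/top10c.png

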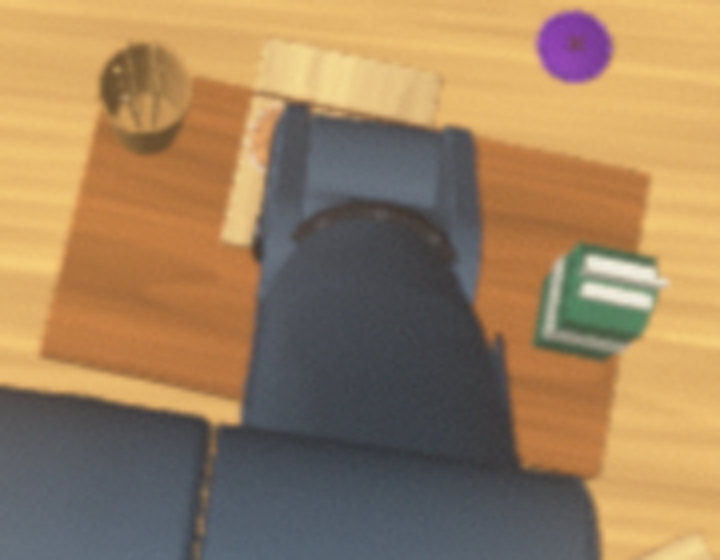

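View pics/scene10c.png

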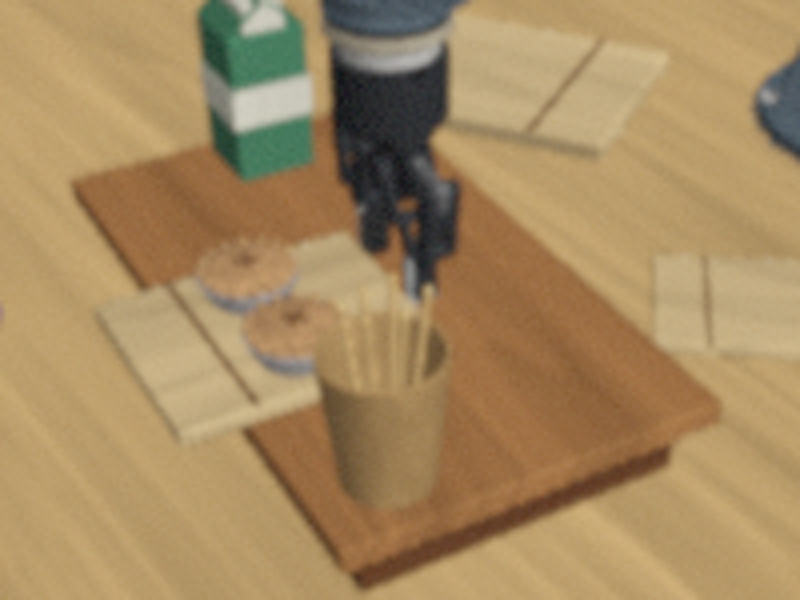

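```bash
python3 m.py "[[195,78],[650,175],[267,39],[442,78],[252,93],[438,127],[221,242]]"
```

```text
edge [0.6916 0.6908] [ 0.2285 -0.1581]
board [0.734  0.732  0.6847 0.6891 0.5541] [0.1763 0.027  0.1786 0.0224 0.1767]
end ang rel -0.7824580701829988 overhang 0.041791868188105985
```

Request:
step_arm(
  steps=[0.3,0,0,0,0,0,0.5,0,0,0,0,0,0.7,0,0,0,0,0,0.7,0,0,0,0,0,0.7,0,0,0,0,0],
)

```text
clock: 10.67
tool_pos: [0.5562, 0.0269, 0.031]
eef_rot: [[0.995, 0.001, 0.103], [-0.103, -0.0, 0.995], [0.001, -1.0, 0.0]]
wrist_force: [-2.5, 0.8, 0.4]
opening: 0.707
```

Request:
step_arm(
  steps=[-1,0,0,0,0,0,-2.5,0,0,0,0,0,-4.5,0,0,0,0,0,-6.5,0,0,0,0,0,-7,-3,0,0,0,0,-8,-6,0,0,0,0,-10,-9,0,0,0,0,-12,-12,0,0,0,0,-14,-15,0,0,0,0,-15,-18,0,0,0,0,-15,-20,0,0,0,0,-15,-20,0,0,0,0],
)

```text
clock: 11.67
tool_pos: [0.4088, 0.0425, 0.2353]
eef_rot: [[0.995, 0.009, 0.103], [-0.103, -0.0, 0.995], [0.009, -1.0, 0.001]]
wrist_force: [0.2, 0.6, 0.2]
opening: 0.702
```

```bash
python3 snap.py 11
```

```text
11.6667 [0.40880321 0.0424522  0.23532578] 0.7024877769820682 [0.20693671 0.56072221 0.17755452]
```

View pics/top11c.png

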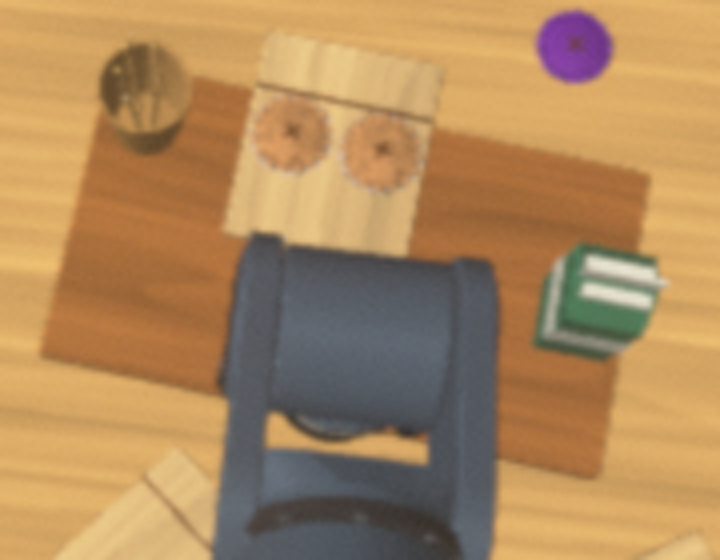

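View pics/scene11c.png

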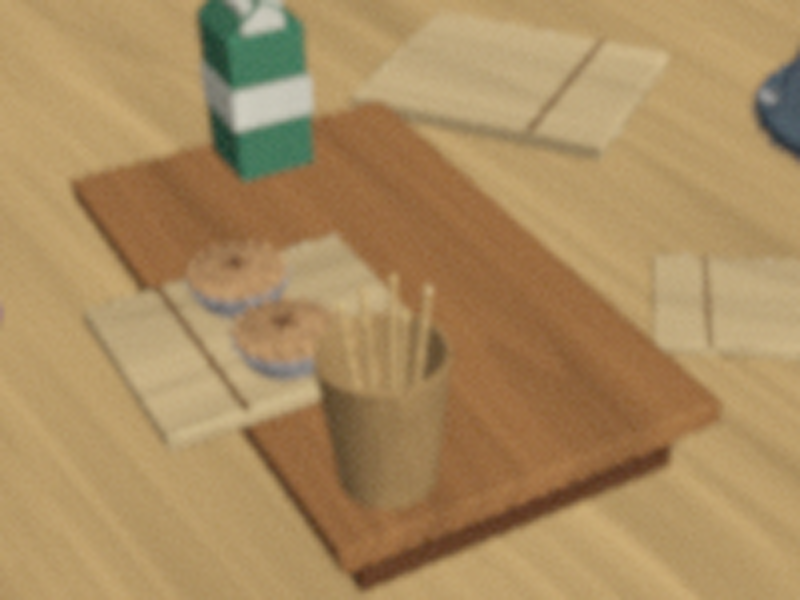

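```bash
python3 m.py "[[195,78],[650,175],[267,32],[444,68],[257,85],[434,121],[224,233]]"; python3 - <<'E'
from h import *
ex=np.array([.9947,-.1028,0])
sc=lambda L:np.array(L)/4+[140,130]-.375
e=px2w("scene",sc([[77,186],[140,276],[247,431],[345,568]]),.06)@ex
l=px2w("scene",sc([[160,289],[248,406]]),.072)@ex
b=px2w("scene",sc([[88,314],[171,436]]),.072)@ex
print(e,l,b)
f=cv2.imread("pics/top11.png")[130:170,290:360];cv2.imwrite("pics/t11z.png",cv2.resize(f,(770,440),interpolation=cv2.INTER_CUBIC))
E
```

```text
edge [0.6916 0.6908] [ 0.2285 -0.1581]
board [0.7401 0.741  0.6924 0.6935 0.5621] [0.1776 0.027  0.176  0.0266 0.1759]
end ang rel 0.3396679142335367 overhang 0.04935684062381418
[0.68918478 0.69093923 0.69412116 0.69477217] [0.68993122 0.68923694] [0.73947702 0.73822548]
```

View pics/t11z.png

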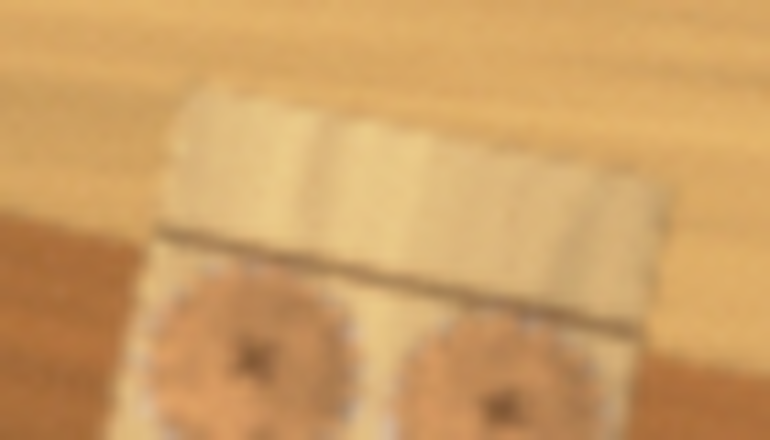

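The two views put the overhang at 46 and 49 mm, with under 1° of turn. The pies are upright, the bystanders haven't moved and the hand is clear, so I'm handing it in.

```bash
python3 -c "
from rig import *
s=read_state();print(s['clock'],s['tool_pos'],abs(s['dq']).max());print(close_job())"
```

```text
11.7667 [0.40742402 0.04237385 0.23154805] 2.00063141434296
the job is handed in; nothing more can be done
None
```

I slid the board over the riser with the two fingertips, which squared it to the far edge on the way. Then I drew the hand back and up and handed the job in at 11.8 s. The hand-in gives no verdict, so the result rests on my own measurements.

**Last checks:**
- **Overhang:** the top camera gives about 49 mm and the scene camera about 46 mm. Both are inside the 40–60 mm window, but they differ by about 3 mm.
- **Squareness:** the top camera puts the board about 0.3° from square, and the dark line lies over the edge.
- **Pies and bystanders:** both pies stand on the board. In the pictures, the carton and cup sit where they were after the push as before it. I did not re-measure the jar, but the hand never went near it during the push.

**One disagreement:** with the jaw at 6 cm, the fingertips ended about 32 mm behind the TCP, not 8 mm ahead as described. I found this from the pictures and a light 13 N touch on the riser, then set the pushing height from that touch. While pushing, the wrist readings at the end of each move stayed at about 4 N or less.

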